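# Prime the lidding press and hold its lever at the third click

## Robot

A 7-joint arm with a two-finger parallel gripper is mounted at the origin on the work surface. World frame = base frame: x ahead of the robot, y to its left, z up, the work surface at z = 0. Lengths are in m, angles in degrees, forces in N, time in s.
With the tool pointing down it reaches from about 0.425 to 0.875 m from the base axis. Payload 4.7 kg.
Tool frame: the origin (TCP) lies at the very end of the fingers, on their centre line; the grasp point (between the pads) lies env.grip_point_offset behind it (env.grip_point_offset is the distance from the TCP to the grasp point, in m); z points along the fingers, y is the direction in which the jaws open and shut (so a half turn about z gives the same grasp; the last joint's range is limited). The gripper opens to 87 mm and grips with 3 to 60 N. Pads are 19 mm wide; open, the fingers measure 117 mm over their backs; the gripper's body (75 mm by 190 mm) begins 51 mm behind the grasp point.
Start: joints at [-63.077, 18.392, -4.016, 83.108, 1.295, 78.541, -3.26], TCP at [0.286, 0.584, 0.196] pointing down, gripper open.
Joint ranges: [-163.93, 163.93], [-17.29, 119.83], [-79.2, 71.16], [3.27, 140.29], [-89.18, 269.18], [5.43, 117.66], [-154.24, 154.24]. Speed limits (degrees/s): [147.25, 147.25, 180, 180, 180, 180, 180].

## Interface

Orientations are given as [roll, pitch, yaw] about the fixed x, y, z axes, in that order (R = Rz(yaw) Ry(pitch) Rx(roll)).
In Python, from cell import env gives the robot as it stands.
- The arm moves only by the tool send_rows, never from a script. Its argument "plan" is a list of rows, each a list of 7 numbers: the finger opening in mm, from 0 to 87, then the shift along the tool's x, y, z in mm, then the turn, a rotation vector about the tool's x, y, z in rad. A call has 1 to 12 rows; each row shifts and turns the commanded pose from where the row before left it, along the tool's axes as they then stand; what a row does not reach is not made up. A row lasts 1/10 s, in which the tool goes at most 50 mm and 8.59 degrees, less where a joint would pass 70% of its speed; a pose out of reach is approached as far as the arm can. A call is refused whole if a number of a shift passes 50 or a number of a turn 0.15, either way. A call with a gripper value outside its range is refused whole. The fingers move at their own pace and stop on an object; "grip_force" is the grip in N (left out, the last holds). Time passes only in rows, so rows that do not move let the fingers close. It gives the time, the measured TCP pose, the force and the opening at its end, in the units of the state.
- env.get_obs(): the state, without advancing time (a new reading comes with each control period).
- env.read_camera(name): name is "side" or "top" or "wrist"; returns the picture (420x560x3 uint8, red, green, blue); there is no depth.
- env.get_calibration(name): a dict with "fx", "fy", "cx", "cy" (pixels), "k1" (the pictures are not rectified: a ray, as slopes to the right and down, at radius r is drawn at 1 + k1 r^2 times it, then the intrinsics apply), "extrinsics" (4x4, takes a point from camera to world coordinates). Camera axes: x right, y down, z forward; pixel columns grow to the right and rows downward; lengths in m; the calibration is good to about 2 mm. A picture is of the moment at which its call begins: read the wrist's pose just before it. get_calibration takes no time and is no camera call; for the wrist camera it gives the pose at the moment of the call.
- env.sign_off(): hands the job in, once; it reports no verdict.
Trained networks look in the newest picture that a camera, given by its name, has taken for a name from the list of things; names that differ only in an ending like _2 or _b are one class to them, and where a whole thing is asked for, a point or a joint stands for the part that bears it (a point fixed in the world has none). Each returns a list of dicts, best first, with "confidence" (0 to 1); they miss things now and then, are a little off and sometimes report something else, mostly with a low value. They report only what shows in the picture. A call takes as long as a camera call.
- env.regions_of(camera, query): "region" (420x560 bool, what is visible of it) and "rect" ([left, top, right, bottom] in pixels, round what is visible of it).
The state is a dict: "time_s": time; "qpos": joint angles; "joint_velocities": joint speeds; "effort": joint torques, N m; "tool_pos": TCP position; "tool_rot": TCP orientation; "force": force on the tool from outside, world axes, zero at the start; "wrist_torque": the same for the moment, N m; "grip_width": finger opening in m.
Only numpy, scipy, OpenCV 4.12 (cv2) and the standard library are available. Lean on these libraries where they do the work, as an engineer would, in place of code of your own. Each camera call takes 0.05 s, during which the arm holds its last target. There are 200 camera calls.

## Task

Close the balm tin in the counter-top lidding press: first prime the press by pushing its black plunger button all the way down to the stop and letting it spring back up, then push the press's lever down past its first two clicks to the third and last one. The lever springs back if released, so finish while still holding it pressed down at the third click. Leave the candle jar, the card reader and the loose balm tin where they are.

Things in the scene. Friction and masses are not known exactly. Their poses are not given: they have to be found in the camera images.
- press: Grey lidding press bolted to the counter. Origin on the counter; x away from the operator, y to the lever's side, z up. Base plate 160 (x) by 250 mm (y -175 to 75), 15 high; column 60 x 60 mm at (20, 0), 200 high, ram head reaching to x -75 over a shut tin on an anvil. At (0, -130) a round pod, 60 mm across, top 70 mm above the counter, carries the plunger.
- plunger_top (a point): Centre of the flat top of the priming plunger: a round black plastic button 44 mm across and 12 mm thick on a steel stem on the pod, at (0, -130) mm of the press, 105 mm above the counter when up. Moves straight down 22 mm to its stop.
- plunger (a joint): Plunger stroke in m: 0 up, 0.022 at the stop. A spring pushes it back up: 4 N at the top, 10 N at the stop. Counts as fully down from 0.020 and as back up below 0.004.
- lever_axis (a point): Centre of the lever's dial, an aluminium disc 86 mm across with three rim lobes on the far (+x) side of the column: a point on the level turning axis, which runs along the press's x. 150 mm above the counter, at (60, 0) mm of the press.
- lever_pad (a point): Centre of the top face of the black push pad at the lever's end: 50 mm along the lever, 44 across, 16 thick; free to push from above. It lies on the press's +y side at x = 52 mm of the press, 150 mm from the axis along the lever and 8 mm off its line (upper face). At rest the lever points 0.5 rad above level (pad 229 mm above the counter), at the third click 0.5 rad below (85 mm).
- lever (a joint): Lever angle in rad, growing as the pad goes down: 0 at rest; clicks at 0.33, 0.67 and 1.0 (third); end stop at 1.04. Above 0.90 it sits in the third click. A spring always drives it back to 0 when released, from every click; pushing the pad takes 3 to 9 N, rising to a hump before each click and easing into it; the end stop is rigid.
- candle_jar: Bystander: loose amber candle jar with a black lid, 68 mm across, 85 mm high, origin under its centre. Stands near the press; not to be moved.
- card_reader: Bystander: loose black card reader lying flat, 100 x 70 x 23 mm, origin under its centre; not to be moved.
- balm_tin: Bystander: loose round aluminium tin, 62 mm across, 24 mm high, origin under its centre; not to be moved.

How it is judged:
By the outcome, as a careful person would: the job done as asked, in the order asked, and still so for the second after the job is handed in, while the arm keeps its last pose, push and grip.
It also fails if it takes over 48 s, if anything falls off the work surface, if the arm or the gripper's body presses on something with over 40 N, if the wrist force passes 120 N, or if a joint passes its speed limit or range.

## Working session

There is one attempt and no reset: what is moved stays moved. The work goes in short steps, Python scripts to look and compute and a tool call to move; the robot and the scene stay as the last step left them, time stands still between calls to the robot, and variables do not carry over. Pictures are saved under pics/ and viewed, about 8 in all and at most 12, crops included, and the job is handed in when it is done.

Besides the shell and the picture viewer there is one more tool, called after "Call:" by a JSON object that holds its "method" and its "body". send_rows: Moves the arm, as the interface text tells. Its arguments: {"type":"object","properties":{"plan":{"type":"array"},"grip_force":{"type":"number"}},"required":["plan"]}

```bash
mkdir -p pics; python3 - <<'E'
from cell import env
import cv2
o=env.get_obs();print(o,env.grip_point_offset)
for c in("side","top"):
    im=env.read_camera(c);cv2.imwrite(f"pics/{c}1.png",im[:,:,::-1])
    k=env.get_calibration(c);print(c,k)
    for q in("press","plunger_top","lever_axis","lever_pad","candle_jar","card_reader","balm_tin"):
        for r in env.regions_of(c,q)[:2]:
            import numpy as np
            v,u=np.nonzero(r["region"]);print(q,r["confidence"],r["rect"],u.mean().round(1),v.mean().round(1))
E
```

```text
{'time_s': 0.0, 'qpos': array([-63.07592876,  18.44149419,  -4.01525702,  83.17679559,
         1.2944549 ,  78.53976283,  -3.26039005]), 'joint_velocities': array([ 0.0537539 ,  0.01005949,  0.05365043,  0.01724856, -0.08486968,
       -0.03763705, -0.14542278]), 'effort': array([ 2.95278733e-05, -4.91289318e+01, -4.03697211e-01, -3.12529886e+01,
       -6.39509107e-02,  4.36582498e-02,  1.52263888e-04]), 'tool_pos': array([0.2859015 , 0.58305914, 0.19471734]), 'tool_rot': array([-1.79887161e+02,  5.32414508e-03,  1.53884966e+02]), 'force': array([ 0.71503158,  0.56305526, -0.13520189]), 'wrist_torque': array([-0.00755351,  0.01750062,  0.00060554]), 'grip_width': 0.08703248315912848} 0.0187
side {'fx': 456.07208533613976, 'fy': 456.07208533613976, 'cx': 270.4481022934915, 'cy': 210.1428939062777, 'k1': 0.014404526759619377, 'extrinsics': array([[ 0.92572149, -0.23612903,  0.29543664,  0.23596171],
       [-0.37761677, -0.62064937,  0.68716806, -0.81177114],
       [ 0.02110224, -0.74768806, -0.66371474,  0.97783511],
       [ 0.        ,  0.        ,  0.        ,  1.        ]])}
pr
[... 682 characters left out ...]
95e-01,  1.67055372e-01,
         4.43812251e-01],
       [-9.99989789e-01,  5.59514071e-04,  4.48417895e-03,
         3.85048413e-02],
       [-4.51463483e-03, -1.67054552e-01, -9.85937318e-01,
         1.21512595e+00],
       [ 0.00000000e+00,  0.00000000e+00,  0.00000000e+00,
         1.00000000e+00]])}
press 0.78 [262.4, 213.5, 380.3, 284.7] 329.7 250.5
plunger_top 0.54 [359.4, 249.2, 373.9, 263.8] 366.7 254.7
lever_axis 0.86 [262.5, 215.6, 376.5, 285.8] 329.3 250.5
lever_pad 0.66 [263.1, 214.9, 342.9, 235.1] 295.5 224.4
candle_jar 0.76 [218.2, 240.2, 246.8, 266.7] 231.0 255.1
card_reader 0.78 [340.4, 180.0, 371.4, 214.2] 355.7 197.1
balm_tin 0.78 [399.4, 245.6, 420.6, 263.8] 407.6 253.4
```

```bash
python3 - <<'E'
import cv2
a=cv2.imread("pics/top1.png")[160:310,180:440];b=cv2.imread("pics/side1.png")[160:360,180:380]
cv2.imwrite("pics/t2.png",cv2.resize(a,None,fx=3,fy=3,interpolation=cv2.INTER_CUBIC))
cv2.imwrite("pics/s2.png",cv2.resize(b,None,fx=3,fy=3,interpolation=cv2.INTER_CUBIC))
E
cat > h.py <<'E'
import numpy as np,cv2
from cell import env
def cam(c):
    k=env.get_calibration(c);K=np.array([[k["fx"],0,k["cx"]],[0,k["fy"],k["cy"]],[0,0,1.]])
    return K,np.array([k["k1"],0,0,0.]),k["extrinsics"]
def proj(c,P):
    K,d,E=cam(c);W=np.linalg.inv(E)
    return cv2.projectPoints(np.atleast_2d(P).astype(float),cv2.Rodrigues(W[:3,:3])[0],W[:3,3],K,d)[0][:,0]
def at_z(c,uv,z):
    K,d,E=cam(c);s=cv2.undistortPoints(np.array([[uv]],float),K,d)[0,0]
    r=E[:3,:3]@[s[0],s[1],1];o=E[:3,3];return o+r*(z-o[2])/r[2]
E
python3 - <<'E'
from h import *
for c,uv in(("top",(366.7,254.7)),("side",(263.8,297.9))):print(at_z(c,uv,.102))
print("jar",at_z("top",(231,255.1),.07),at_z("side",(217.7,213.2),.05));print("tin",at_z("top",(407.6,253.4),.02));print("rd",at_z("top",(355.7,197.1),.02),at_z("side",(325.5,295.3),.02))
E
```

```text
[ 0.49267747 -0.18684744  0.102     ]
[ 0.49241718 -0.19018836  0.102     ]
jar [0.49313244 0.19625642 0.07      ] [0.49420984 0.19280024 0.05      ]
tin [ 0.49973472 -0.32706458  0.02      ]
rd [ 0.67192188 -0.17547702  0.02      ] [ 0.67026149 -0.18274935  0.02      ]
```

View pics/t2.png

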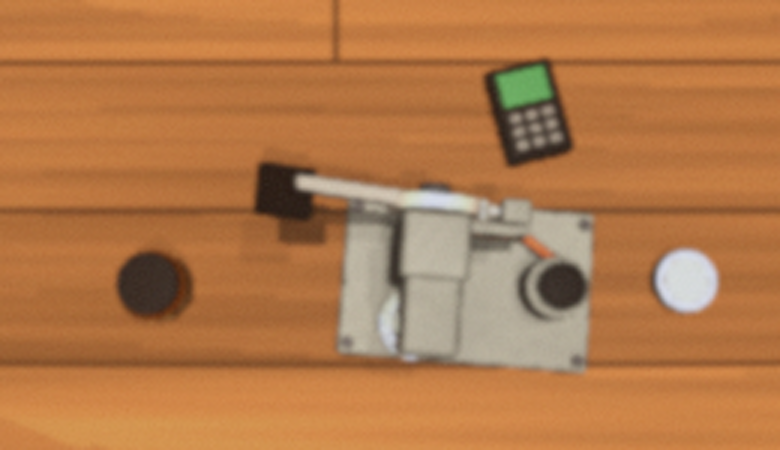

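View pics/s2.png

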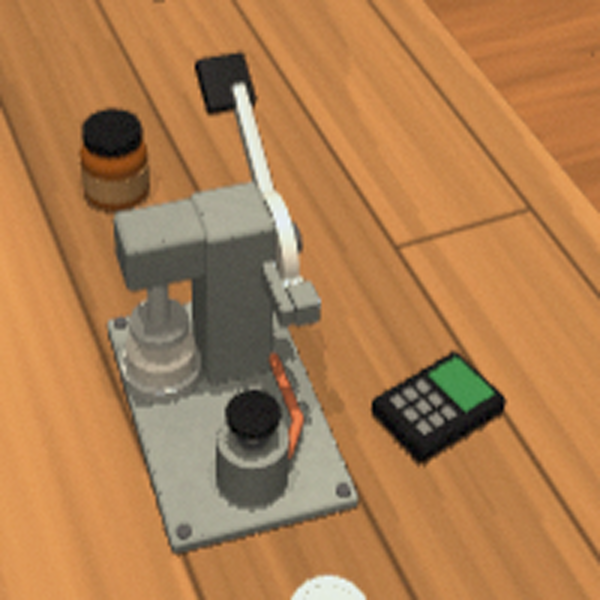

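The pictures show the press pad at about top (275, 223) / side (255, 188), the plunger at top (367, 255), the jar to the left, the tin to the right and the reader behind. The area over the plunger and pad is clear.

```bash
python3 - <<'E'
from h import *
from scipy.optimize import least_squares
P=np.array([[0,-130,105],[52,127.8,229],[-70,-165,15],[70,-165,15],[-70,65,15]])/1e3
# base corners (holes approximate: not used), corners of the plate near side
Q=np.array([[0,-130,102],[52,127.8,225],[-80,-175,15],[80,-175,15],[-80,75,15]])/1e3
t=lambda x,y:(180+x/3,160+y/3)
s=lambda x,y:(180+x/3,160+y/3)
obs={"top":[(366.7,254.7),t(285,190),t(583,372),t(592,214),t(338,352)],
"side":[(263.8,297.9),s(225,82),s(178,550),s(357,503),s(108,320)]}
def f(p,full=False):
    c,n=np.cos(p[2]),np.sin(p[2]);W=Q@np.array([[c,-n,0],[n,c,0],[0,0,1]]).T+[p[0],p[1],0]
    return np.concatenate([(proj(k,W)-obs[k]).ravel() for k in obs])
r=least_squares(f,[.49,-.06,0],loss="soft_l1");p=r.x
print(p[:2],np.degrees(p[2]));print(r.fun.shape,f(p).reshape(2,5,2).round(1))
c,n=np.cos(p[2]),np.sin(p[2]);R=np.array([[c,-n],[n,c]])
for q in([0,-.13],[.052,.1278],[.052,.1355],[.06,0]):print(q,R@q+p[:2])
o=env.get_obs();print(o["tool_pos"],o["tool_rot"])
E
```

```text
[ 0.50367646 -0.05970153] -4.771837383830725
(20,) [[[ 0.9 -0.1]
  [ 1.  -0.1]
  [ 1.   0.1]
  [ 0.5 -0.6]
  [-1.1 -0.2]]

 [[ 0.  -0.4]
  [-0.   0.7]
  [-2.5 -0.9]
  [ 0.6 -1.6]
  [-1.4 -0.2]]]
[0, -0.13] [ 0.49286202 -0.18925093]
[0.052, 0.1278] [0.56612765 0.06332972]
[0.052, 0.1355] [0.5667682  0.07100303]
[0.06, 0] [ 0.5634685  -0.06469281]
[0.28614718 0.58365855 0.19594046] [1.79991218e+02 3.09388639e-03 1.53885158e+02]
```

Call:
{"method": "send_rows", "body": {"plan": [[0, 0, 0, -50, 0, 0, 0.15], [0, 0, 0, -50, 0, 0, 0.15], [0, 0, 0, 0, 0, 0, 0.15], [0, 0, 0, 0, 0, 0, 0.15], [0, 0, 0, 0, 0, 0, 0.15], [0, 0, 0, 0, 0, 0, 0.15], [0, 0, 0, 0, 0, 0, 0.15], [0, 0, 0, 0, 0, 0, 0.148], [0, 0, 0, 0, 0, 0, 0]], "grip_force": 20}}

```text
time_s: 1.7
tool_pos: [0.2862, 0.5836, 0.2959]
tool_rot: [180.0, 0.0, 85.2]
force: [0.2, -0.5, 0.4]
grip_width: 0.0228
```

Call:
{"method": "send_rows", "body": {"plan": [[0, -25, 45, 0, 0, 0, 0], [0, -25, 45, 0, 0, 0, 0], [0, -25, 45, 0, 0, 0, 0], [0, -25, 45, 0, 0, 0, 0], [0, -25, 45, 0, 0, 0, 0], [0, -25, 45, 0, 0, 0, 0], [0, 0, 0, 0, 0, 0, 0]]}}

```text
time_s: 2.4
tool_pos: [0.5432, 0.408, 0.2954]
tool_rot: [179.7, 0.3, 84.7]
force: [-0.1, -0.2, 0.5]
grip_width: 0.0006
```

Call:
{"method": "send_rows", "body": {"plan": [[0, -40, 0, 0, 0, 0, 0], [0, -40, 0, 0, 0, 0, 0], [0, -40, 0, 0, 0, 0, 0], [0, -40, 0, 0, 0, 0, 0], [0, -40, 0, 0, 0, 0, 0], [0, -40, 0, 0, 0, 0, 0], [0, -40, 0, 0, 0, 0, 0], [0, -40, 0, 0, 0, 0, 0], [0, -40, 0, 0, 0, 0, 0], [0, -40, 0, 0, 0, 0, 0], [0, -40, 0, 0, 0, 0, 0], [0, -40, 0, 0, 0, 0, 0]]}}

```text
time_s: 3.6
tool_pos: [0.4952, -0.063, 0.2961]
tool_rot: [180.0, -0.0, 85.5]
force: [0.7, -0.2, -0.1]
grip_width: 0.0005
```

Call:
{"method": "send_rows", "body": {"plan": [[0, -40, 0, 0, 0, 0, 0], [0, -40, 0, 0, 0, 0, 0], [0, -40, 0, 0, 0, 0, 0], [0, 0, 0, 0, 0, 0, 0], [0, 0, 0, 0, 0, 0, 0]]}}

```text
time_s: 4.1
tool_pos: [0.4854, -0.1818, 0.296]
tool_rot: [180.0, -0.0, 85.3]
force: [0.1, 1.5, 0.1]
grip_width: 0.0005
```

Call:
{"method": "send_rows", "body": {"plan": [[0, -7, 8, 0, 0, 0, 0], [0, 0, 0, 40, 0, 0, 0], [0, 0, 0, 40, 0, 0, 0], [0, 0, 0, 40, 0, 0, 0], [0, 0, 0, 40, 0, 0, 0], [0, 0, 0, 12, 0, 0, 0], [0, 0, 0, 0, 0, 0, 0], [0, 0, 0, 0, 0, 0, 0]]}}

```text
time_s: 4.9
tool_pos: [0.4946, -0.1889, 0.1255]
tool_rot: [179.9, 0.0, 85.3]
force: [0.8, -0.4, 1.4]
grip_width: 0.0003
```

```bash
python3 - <<'E'
from h import *
b=env.read_camera("side")[160:360,180:380,::-1]
cv2.imwrite("pics/s3.png",cv2.resize(b,None,fx=3,fy=3,interpolation=cv2.INTER_CUBIC));print(env.get_obs()["tool_pos"])
E
```

```text
[ 0.494966   -0.18910378  0.12598853]
```

View pics/s3.png

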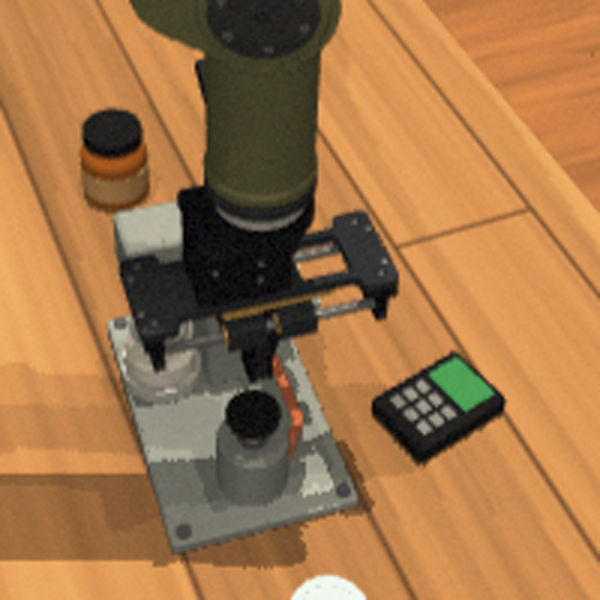

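The closed fingertips (262, 375) hang just over the plunger (253, 412) with nothing else near, so I'm pressing now.

Call:
{"method": "send_rows", "body": {"plan": [[0, 0, 0, 15, 0, 0, 0], [0, 0, 0, 5, 0, 0, 0], [0, 0, 0, 5, 0, 0, 0], [0, 0, 0, 5, 0, 0, 0], [0, 0, 0, 0, 0, 0, 0], [0, 0, 0, 0, 0, 0, 0]]}}

```text
time_s: 5.55
tool_pos: [0.4931, -0.1889, 0.0938]
tool_rot: [180.0, 0.0, 85.2]
force: [0.1, 0.9, 0.3]
grip_width: 0.0003
```

Call:
{"method": "send_rows", "body": {"plan": [[0, 0, 0, 4, 0, 0, 0], [0, 0, 0, 4, 0, 0, 0], [0, 0, 0, 2, 0, 0, 0], [0, 0, 0, 0, 0, 0, 0], [0, 0, 0, 0, 0, 0, 0]]}}

```text
time_s: 6.05
tool_pos: [0.493, -0.1889, 0.0838]
tool_rot: [-180.0, -0.0, 85.2]
force: [0.6, 1.1, -0.1]
grip_width: 0.0002
```

No force is showing at a height where the spring should push back, so I'll look before going further.

```bash
python3 - <<'E'
from h import *
a=env.read_camera("side")[260:340,220:320,::-1]
o=env.get_obs();print(o["tool_pos"],o["force"],o["wrist_torque"])
for r in env.regions_of("side","plunger_top")[:2]:print(r["confidence"],r["rect"])
w=env.read_camera("wrist")[:,:,::-1]
a=cv2.resize(a,(525,420),interpolation=cv2.INTER_CUBIC)
im=np.hstack([a,w]);cv2.imwrite("pics/s4.png",cv2.resize(im,(800,310)))
print(proj("side",[o["tool_pos"],[.493,-.189,.105],[.493,-.189,.083]]))
E
```

```text
[ 0.49316761 -0.18890309  0.08392838] [ 0.29458908  0.315618   -0.23943507] [-0.10444048  0.0952871  -0.03882319]
0.64 [254.6, 293.1, 274.9, 303.0]
[[263.80748897 302.07069895]
 [263.85885831 296.66630678]
 [263.75306122 302.35916529]]
```

View pics/s4.png

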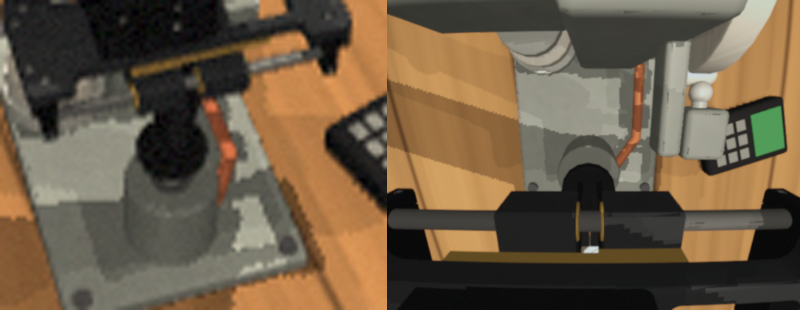

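```bash
python3 - <<'E'
from h import *
def enh(a,n):
    a=(255*np.clip(a/255.,0,1)**.45).astype(np.uint8);return cv2.resize(a,(n,n),interpolation=cv2.INTER_CUBIC)
sl=(slice(265,335),slice(230,300))
b0=cv2.imread("pics/side1.png")[sl];b1=env.read_camera("side")[:,:,::-1][sl]
w=env.read_camera("wrist")[:,:,::-1]
o=env.get_obs();q=np.array([o["tool_pos"],[.493,-.189,.105],[.493,-.189,.083]]);pw=proj("wrist",q);print(pw)
cc=np.array([280,300])
x0,y0=190,200;wc=w[y0:y0+180,x0:x0+180]
cv2.imwrite("pics/s5.png",np.hstack([enh(b0,266),enh(b1,266),enh(wc,266)]))
# pose of the tip in wrist cam frame
print(np.linalg.inv(cam("wrist")[2])@np.r_[o["tool_pos"],1])
E
```

```text
[[273.62312056 247.29182397]
 [273.20921441 261.30155498]
 [273.3653352  246.89228406]]
[-5.89173258e-04  2.21373204e-02  2.02990837e-01  1.00000000e+00]
```

View pics/s5.png

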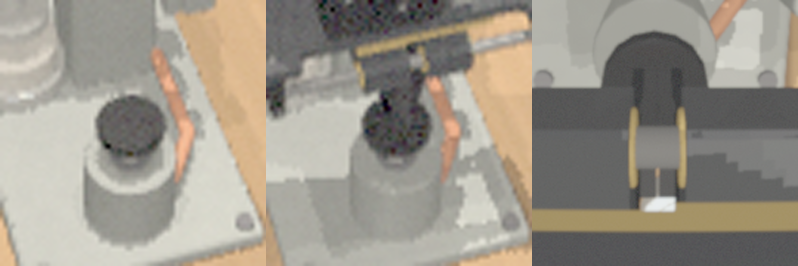

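```bash
python3 - <<'E'
from h import *
t=np.linspace(0,6.28,100)
def circ(z,r):return np.c_[.493+r*np.cos(t),-.189+r*np.sin(t),z+0*t]
for z,r in((.105,.022),(.083,.022),(.071,.022),(.07,.03)):
    p=proj("wrist",circ(z,r));print(z,r,p.min(0),p.max(0))
w=env.read_camera("wrist")
for q in("plunger_top","card_reader","candle_jar"):
    for r in env.regions_of("wrist",q)[:1]:
        v,u=np.nonzero(r["region"]);print(q,r["confidence"],r["rect"],u.mean(),v.mean())
rd=np.array([.671,-.178,.023]);print(proj("wrist",[rd,[.555,-.057,.2]]))
cv2.imwrite("pics/w6.png",w[:,:,::-1]);print(env.get_calibration("wrist")["extrinsics"].round(3))
print(env.get_obs()["effort"],env.get_obs()["time_s"])
E
```

```text
0.105 0.022 [235.84577455 225.89508165] [310.58703539 294.21868876]
0.083 0.022 [239.84209942 214.77796688] [306.89921303 277.01782142]
0.071 0.022 [241.69673466 209.65865249] [305.18790498 268.99352933]
0.07 0.03 [230.36743141 197.73843094] [316.53808258 278.36423887]
plunger_top 0.63 [232.7, 221.2, 311.1, 259.7] 271.7566684812194 240.21175830157867
card_reader 0.67 [423.0, 125.4, 543.3, 237.3] 493.85595567867034 182.94459833795014
[[ 484.42534982  189.69104852]
 [ 522.21819721 -164.75203469]]
[[ 0.996 -0.081 -0.025  0.5  ]
 [-0.085 -0.956 -0.282 -0.111]
 [-0.001  0.283 -0.959  0.272]
 [ 0.     0.     0.     1.   ]]
[ 1.58078765e-03 -2.99253452e+01  3.39306682e+00 -2.82244688e+01
 -4.17621934e-02  6.07355847e-02 -2.13344759e-05] 6.5
```

View pics/w6.png

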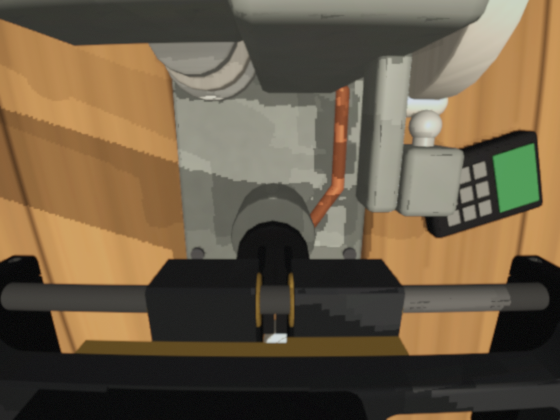

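```bash
python3 - <<'E'
from h import *
from scipy.optimize import least_squares
t=lambda x,y:(180+x/3,160+y/3)
T=[(t(487,73),.023),(t(549,60),.023),(t(571,148),.023),(t(577,361),.015),(t(585,225),.015)]
W=np.array([at_z("top",a,z) for a,z in T]);obs=np.array([(536,132),(541,205),(437,237),(197,254),(349,254)])
print(W.round(3));print(proj("wrist",W).round(1))
r=least_squares(lambda d:(proj("wrist",W-d)-obs).ravel(),[0,0,0]);print("cam shift",r.x,r.fun.reshape(-1,2).round(1))
print("side tip pred",proj("side",[[.4948,-.189,.1258],[.4931,-.1889,.0839]]))
print("reader size",np.linalg.norm(W[0]-W[1]),np.linalg.norm(W[1]-W[2]),"hole gap",np.linalg.norm(W[3]-W[4]))
E
```

```text
[[ 0.711 -0.135  0.023]
 [ 0.725 -0.199  0.023]
 [ 0.633 -0.218  0.023]
 [ 0.42  -0.219  0.015]
 [ 0.556 -0.232  0.015]]
[[536.7 134.1]
 [541.3 208.8]
 [437.7 238.6]
 [196.4 254.8]
 [347.2 256.1]]
cam shift [-0.00068283 -0.00141197  0.00139248] [[ 0.3  0.2]
 [ 0.   1.7]
 [ 0.8 -0.6]
 [ 0.3 -1.4]
 [-1.4 -0.1]]
side tip pred [[264.67535036 290.92033819]
 [263.78073219 302.08530305]]
reader size 0.0656307523643225 0.09359205857118023 hole gap 0.13605641136543048
```

```bash
python3 - <<'E'
from h import *
a=cv2.imread("pics/side1.png");b=env.read_camera("side")[:,:,::-1]
for v in range(284,316,1):
    f=lambda i:"".join("#" if x<45 else "+" if x<75 else "." for x in i[v,248:284].max(1))
    print(v,f(a),f(b))
cv2.imwrite("pics/side_b.png",b);o=env.get_obs();print(o["force"])
E
```

```text
284 +................................... ........#####################+......
285 .+.................................. ........################...+........
286 .................................... ....+.+.################............
287 .................................... +.+.....###############+............
288 .................................... .......+###############.............
289 .................................... .......+#+.+###########.............
290 ..............++##+++............... ............##########+.............
291 ............#########+.............. ...........+##########+.............
292 ..........#############+............ ..........#############+............
293 .........###############............ .........###############............
294 ........+###############+........... ........+###############+...........
295 ........#################+.......... ........#################+..........
296 .......+#################+.......... .......+#################+..........
297 .......+#################+.......... .......+#################+..........
298 ....
[... 733 characters left out ...]
. ...........++++...++++..............
308 ............+++#++#++............... ............++++++++................
309 .............+++++++................ ....+........+++++++................
310 ....+..........+.................... ....+...............................
311 ....+......................+........ ....++.....................+........
312 ....++....................++........ ....++.....................+........
313 ....++...................+++........ ....++.....................+........
314 ....+++.................++++........ ....++.....................+........
315 ....++++.................+++........ ....++.....................+........
[ 0.61957751  0.26620334 -0.65830955]
```

The plunger has not moved and there's no force. The side view puts the real fingertip about 20 mm above the reported TCP, so it is only just at the button. I'll go on gently and watch the force.

Call:
{"method": "send_rows", "body": {"plan": [[0, 0, 0, 2, 0, 0, 0], [0, 0, 0, 2, 0, 0, 0], [0, 0, 0, 2, 0, 0, 0], [0, 0, 0, 0, 0, 0, 0], [0, 0, 0, 0, 0, 0, 0]]}}

```text
time_s: 7.05
tool_pos: [0.493, -0.1888, 0.0781]
tool_rot: [-180.0, -0.0, 85.2]
force: [-1.7, 0.1, 4.2]
grip_width: 0.0005
```

```bash
cat > d.py <<'E'
from h import *
b=env.read_camera("side")[:,:,::-1]
for v in range(282,314,1):print(v,"".join("#" if x<45 else "+" if x<75 else "." for x in b[v,248:284].max(1)))
o=env.get_obs();print(o["force"],o["tool_pos"],o["time_s"])
E
python3 d.py
```

```text
282 +...+#+############+....############
283 +...++.#######+####+..+.+###########
284 .......#############+++.+##########+
285 ..+....+###############.#######++...
286 ........##################+.#++.....
287 ........################+...........
288 ........###############+............
289 +.......###############+............
290 .......+##+############.............
291 ...........############.............
292 ..........+############+............
293 .........###############............
294 ........################+...........
295 ........#################...........
296 .......+#################+..........
297 .......+#################+..........
298 .......+#################+..........
299 .......+##################..........
300 .......+#################+..........
301 .......+#################...........
302 ........################+...........
303 ........+###############+...........
304 .........+#############+............
305 ..........+###########+.............
306 ....+......++####+#+#+..............
307 ...........++++++.+++...............
308 ............+++++++++...............
309 ....+........+++++++................
310 ....+...............................
311 ....++..............................
312 ....++..............................
313 ....++....................++........
[-1.9421572   0.39161168  4.50805174] [ 0.49304851 -0.18880387  0.07808332] 7.1
```

Call:
{"method": "send_rows", "body": {"plan": [[0, 0, 0, 4, 0, 0, 0], [0, 0, 0, 4, 0, 0, 0], [0, 0, 0, 4, 0, 0, 0], [0, 0, 0, 0, 0, 0, 0], [0, 0, 0, 0, 0, 0, 0]]}}

```text
time_s: 7.6
tool_pos: [0.4933, -0.1889, 0.0661]
tool_rot: [180.0, -0.0, 85.2]
force: [-1.6, 1.2, 6.1]
grip_width: 0.0006
```

```bash
python3 d.py | tail -16
```

```text
299 ........#################+..........
300 .......##################+..........
301 .......##################+..........
302 .......+#################+..........
303 .......+#################...........
304 .......+#################...........
305 ........################+...........
306 ........+###############+...........
307 .........+############+.............
308 ....+.....++#########++.............
309 ....+.......+++###+++...............
310 ....+..........+++.........+........
311 ....++.....................+........
312 ....++....................++........
313 ....+++....................+........
[-1.69152019  1.09576839  7.08356952] [ 0.49328863 -0.18890308  0.06616443] 7.65
```

```bash
python3 - <<'E'
from h import *
for z in(.09,.11,.13,.15):print(z,at_z("top",(180+530/3,160+212/3),z),at_z("side",(180+300/3,160+312/3),z))
E
```

```text
0.09 [ 0.56131493 -0.16283145  0.09      ] [ 0.57493852 -0.09589691  0.09      ]
0.11 [ 0.55922622 -0.15925254  0.11      ] [ 0.56730249 -0.11202319  0.11      ]
0.13 [ 0.55713752 -0.15567363  0.13      ] [ 0.55966646 -0.12814948  0.13      ]
0.15 [ 0.55504882 -0.15209471  0.15      ] [ 0.55203042 -0.14427577  0.15      ]
```

Call:
{"method": "send_rows", "body": {"plan": [[0, 0, 0, 3, 0, 0, 0], [0, 0, 0, 2, 0, 0, 0], [0, 0, 0, 0, 0, 0, 0], [0, 0, 0, 0, 0, 0, 0]]}}

```text
time_s: 8.05
tool_pos: [0.4933, -0.1889, 0.0613]
tool_rot: [180.0, -0.0, 85.2]
force: [-3.5, 0.8, 8.1]
grip_width: 0.0006
```

Call:
{"method": "send_rows", "body": {"plan": [[0, -4, 0, -1, 0, 0, 0], [0, -4, 0, 0, 0, 0, 0], [0, 0, 0, 0, 0, 0, 0], [0, 0, 0, 0, 0, 0, 0]]}}

```text
time_s: 8.45
tool_pos: [0.4938, -0.1953, 0.0625]
tool_rot: [179.9, -0.1, 85.3]
force: [-0.3, 3.4, 8.2]
grip_width: 0.0004
```

Call:
{"method": "send_rows", "body": {"plan": [[0, 0, 0, 2, 0, 0, 0], [0, 0, 0, 2, 0, 0, 0], [0, 0, 0, 0, 0, 0, 0], [0, 0, 0, 0, 0, 0, 0]]}}

```text
time_s: 8.85
tool_pos: [0.4938, -0.1953, 0.0586]
tool_rot: [179.9, -0.1, 85.3]
force: [-1.2, 5.2, 9.2]
grip_width: 0.0006
```

```bash
python3 d.py | tail -14; python3 - <<'E'
from h import *
a=env.read_camera("wrist")[:,:,::-1];b=cv2.imread("pics/side_b.png")[250:340,220:340]
c=env.read_camera("side")[250:340,220:340,::-1]
cv2.imwrite("pics/s7.png",np.hstack([a[:280],cv2.resize(c,(240,280),interpolation=cv2.INTER_CUBIC)]))
E
```

```text
301 .......+#################+..........
302 .......##################+..........
303 .......##################+..........
304 .......+#################+..........
305 .......+#################+..........
306 .......+#################...........
307 ........################+...........
308 ........+###############+...........
309 ....+....+#############+............
310 ....+.....++#########++.............
311 ....++......+++##++++......+........
312 ....++.....................+........
313 ....++....................++........
[0.0197841  5.06928744 8.41936225] [ 0.49376381 -0.19526198  0.05861178] 8.9
```

View pics/s7.png

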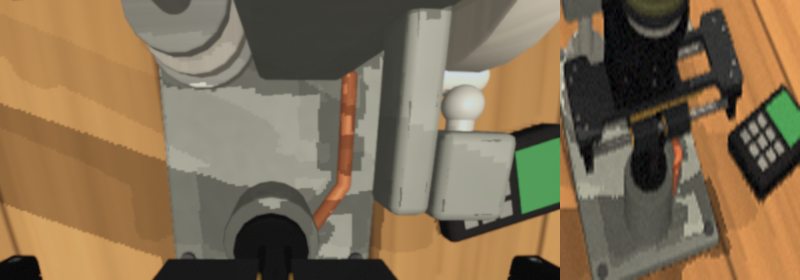

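The button sits about 5 rows (20 mm) lower, near its stop. I'll press on until the force rises sharply.

Call:
{"method": "send_rows", "body": {"plan": [[0, 0, 0, 1.5, 0, 0, 0], [0, 0, 0, 1.5, 0, 0, 0], [0, 0, 0, 0, 0, 0, 0], [0, 0, 0, 0, 0, 0, 0]]}}

```text
time_s: 9.4
tool_pos: [0.4938, -0.1953, 0.0567]
tool_rot: [179.9, -0.2, 85.3]
force: [-3.3, 4.5, 15.9]
grip_width: 0.0005
```

Call:
{"method": "send_rows", "body": {"plan": [[0, 0, 0, 1.5, 0, 0, 0], [0, 0, 0, 0, 0, 0, 0], [0, 0, 0, 0, 0, 0, 0], [0, 0, 0, 0, 0, 0, 0]]}}

```text
time_s: 9.8
tool_pos: [0.4939, -0.1952, 0.0565]
tool_rot: [179.9, -0.2, 85.3]
force: [-8.4, 7.1, 27.0]
grip_width: 0.0007
```

```bash
python3 d.py | tail -13
```

```text
302 .......##################+..........
303 .......##################+..........
304 .......##################+..........
305 .......##################+..........
306 .......+#################+..........
307 ........################+...........
308 ........+###############+...........
309 ....+....+#############+............
310 ....+.....+###########+.............
311 ....++.....++######+++.....+........
312 ....++........+++++.......++........
313 ....++....................++........
[-7.29207644  7.37256548 26.16873241] [ 0.49386082 -0.19521092  0.05651824] 9.85
```

The stop is rigid at TCP z 0.0565: 22 mm of travel since contact, with 27 N. Releasing and rising.

Call:
{"method": "send_rows", "body": {"plan": [[0, 0, 0, -10, 0, 0, 0], [0, 0, 0, -10, 0, 0, 0], [0, 0, 0, -15, 0, 0, 0], [0, 0, 0, -40, 0, 0, 0], [0, 0, 0, -40, 0, 0, 0], [0, 0, 0, -40, 0, 0, 0], [0, 0, 0, -40, 0, 0, 0], [0, 0, 0, -40, 0, 0, 0], [0, 0, 0, 0, 0, 0, 0]]}}

```text
time_s: 10.75
tool_pos: [0.4949, -0.1985, 0.2938]
tool_rot: [179.5, 0.1, 85.2]
force: [-1.2, -0.8, -0.1]
grip_width: 0.0006
```

```bash
python3 d.py | tail -22
```

```text
293 .........###############............
294 ........################+...........
295 ........#################+..........
296 .......+#################+..........
297 .......+#################+..........
298 .......+##################..........
299 ........#################+..........
300 .......+#################+..........
301 ........#################...........
302 ........+###############+...........
303 .........###############+...........
304 .........+#############.............
305 ..........+##########++.............
306 ...........++#++++++++..............
307 ...........++++...+++...............
308 ............+++++++++...............
309 .............++++++.................
310 ....+...............................
311 ....+...............................
312 ....+......................+........
313 ....................................
[-0.45530892 -0.14404944 -0.47062178] [ 0.49365594 -0.19793823  0.29086641] 10.8
```

Call:
{"method": "send_rows", "body": {"plan": [[0, 38, 7, 0, 0, 0, 0], [0, 38, 7, 0, 0, 0, 0], [0, 38, 7, 0, 0, 0, 0], [0, 38, 7, 0, 0, 0, 0], [0, 38, 7, 0, 0, 0, 0], [0, 38, 8, 0, 0, 0, 0], [0, 38, 8, 0, 0, 0, 0], [0, 0, 0, 0, 0, 0, 0], [0, 0, 0, 0, 0, 0, 0]]}}

```text
time_s: 11.7
tool_pos: [0.5646, 0.0646, 0.2863]
tool_rot: [-179.8, 0.1, 85.4]
force: [0.2, -0.7, -0.0]
grip_width: 0.0005
```

Call:
{"method": "send_rows", "body": {"plan": [[0, 0, 0, 30, 0, 0, 0], [0, 0, 0, 30, 0, 0, 0], [0, 0, 0, 8, 0, 0, 0], [0, 0, 0, 6, 0, 0, 0], [0, 0, 0, 6, 0, 0, 0], [0, 0, 0, 4, 0, 0, 0], [0, 0, 0, 0, 0, 0, 0], [0, 0, 0, 0, 0, 0, 0]]}}

```text
time_s: 12.5
tool_pos: [0.5662, 0.0638, 0.2066]
tool_rot: [179.8, -0.1, 85.2]
force: [-1.6, -0.4, 5.3]
grip_width: 0.0004
```

```bash
python3 - <<'E'
from h import *
a=env.read_camera("side")[130:330,180:380,::-1]
a=cv2.resize(a,(420,420),interpolation=cv2.INTER_CUBIC)
w=env.read_camera("wrist")[:,:,::-1]
im=np.hstack([a,w]);cv2.imwrite("pics/s8.png",cv2.resize(im,(800,343)))
E
```

```text
(no output)
```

View pics/s8.png

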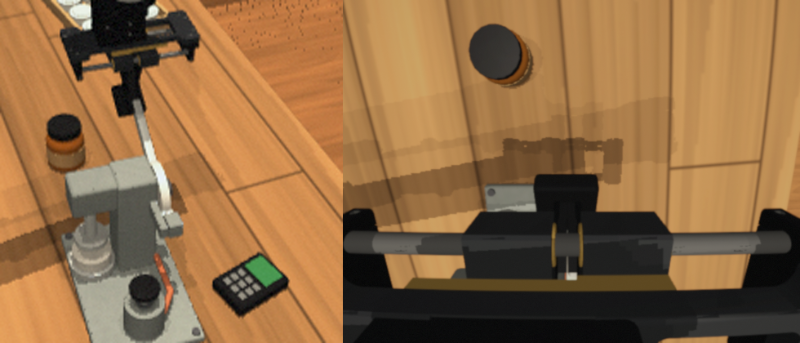

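Fingers rest on the pad centre (side (130, 95), wrist (567, 195)) with 5 N. Pushing down along the pad's arc.

Call:
{"method": "send_rows", "body": {"plan": [[0, 2, 0, 8, 0, 0, 0], [0, 2, 0, 8, 0, 0, 0], [0, 2, 0, 8, 0, 0, 0], [0, 2, 0, 8, 0, 0, 0], [0, 1, 0, 8, 0, 0, 0], [0, 1, 0, 8, 0, 0, 0], [0, 1, 0, 8, 0, 0, 0], [0, 0, 0, 8, 0, 0, 0], [0, 0, 0, 0, 0, 0, 0]]}}

```text
time_s: 13.5
tool_pos: [0.5685, 0.0785, 0.1428]
tool_rot: [179.7, -0.3, 85.4]
force: [-0.0, 5.5, 6.8]
grip_width: 0.0006
```

Call:
{"method": "send_rows", "body": {"plan": [[0, 0, 0, 8, 0, 0, 0], [0, 0, 0, 8, 0, 0, 0], [0, 0, 0, 8, 0, 0, 0], [0, -1, 0, 8, 0, 0, 0], [0, -1, 0, 8, 0, 0, 0], [0, -1, 0, 8, 0, 0, 0], [0, 0, 0, 0, 0, 0, 0], [0, 0, 0, 0, 0, 0, 0]]}}

```text
time_s: 14.3
tool_pos: [0.5684, 0.0762, 0.0951]
tool_rot: [179.7, -0.4, 85.4]
force: [-0.4, 6.4, 6.4]
grip_width: 0.0003
```

Call:
{"method": "send_rows", "body": {"plan": [[0, -1, 0, 6, 0, 0, 0], [0, -1, 0, 6, 0, 0, 0], [0, -1, 0, 6, 0, 0, 0], [0, -1, 0, 4, 0, 0, 0], [0, 0, 0, 0, 0, 0, 0], [0, 0, 0, 0, 0, 0, 0]]}}

```text
time_s: 14.9
tool_pos: [0.5677, 0.0694, 0.0724]
tool_rot: [179.8, -0.1, 85.3]
force: [1.1, 2.0, 4.6]
grip_width: 0.0005
```

```bash
cat > e.py <<'E'
from h import *
import sys
a=env.read_camera("side")[130:330,180:380,::-1]
a=cv2.resize(a,(420,420),interpolation=cv2.INTER_CUBIC)
w=env.read_camera("wrist")[:,:,::-1]
im=np.hstack([a,w]);cv2.imwrite(sys.argv[1],cv2.resize(im,(800,343)))
E
python3 e.py pics/s9.png
```

```text
(no output)
```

View pics/s9.png

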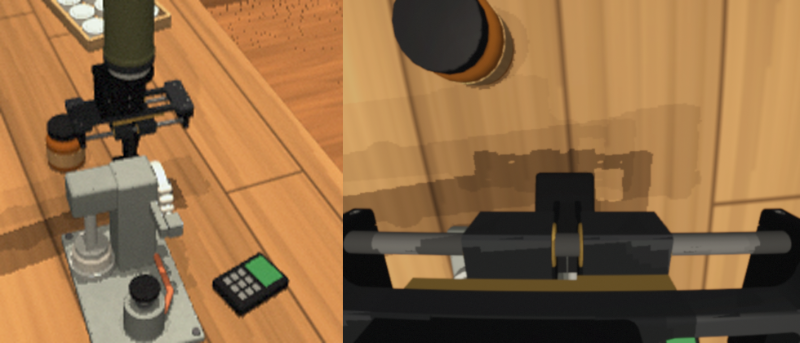

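Call:
{"method": "send_rows", "body": {"plan": [[0, 0, 0, 3, 0, 0, 0], [0, 0, 0, 3, 0, 0, 0], [0, 0, 0, 0, 0, 0, 0], [0, 0, 0, 0, 0, 0, 0]]}}

```text
time_s: 15.4
tool_pos: [0.5676, 0.067, 0.0661]
tool_rot: [179.8, 0.0, 85.2]
force: [0.8, -0.1, 9.2]
grip_width: 0.0006
```

Call:
{"method": "send_rows", "body": {"plan": [[0, 0, 0, 2, 0, 0, 0], [0, 0, 0, 0, 0, 0, 0], [0, 0, 0, 0, 0, 0, 0]]}}

```text
time_s: 15.7
tool_pos: [0.5676, 0.0668, 0.0642]
tool_rot: [179.8, 0.0, 85.2]
force: [0.4, -1.0, 9.2]
grip_width: 0.0005
```

Call:
{"method": "send_rows", "body": {"plan": [[0, 0, 0, 2, 0, 0, 0], [0, 0, 0, 0, 0, 0, 0], [0, 0, 0, 0, 0, 0, 0]]}}

```text
time_s: 16.0
tool_pos: [0.5677, 0.0667, 0.0623]
tool_rot: [179.8, 0.0, 85.2]
force: [-0.8, -0.6, 10.2]
grip_width: 0.001
```

Call:
{"method": "send_rows", "body": {"plan": [[0, 0, 0, 2, 0, 0, 0], [0, 0, 0, 0, 0, 0, 0], [0, 0, 0, 0, 0, 0, 0]]}}

```text
time_s: 16.3
tool_pos: [0.5677, 0.0668, 0.0604]
tool_rot: [179.8, 0.0, 85.2]
force: [0.5, -0.3, 9.8]
grip_width: 0.0002
```

Call:
{"method": "send_rows", "body": {"plan": [[0, 0, 0, 2, 0, 0, 0], [0, 0, 0, 0, 0, 0, 0], [0, 0, 0, 0, 0, 0, 0]]}}

```text
time_s: 16.6
tool_pos: [0.5679, 0.0668, 0.0599]
tool_rot: [179.8, -0.0, 85.2]
force: [-2.7, -0.8, 18.4]
grip_width: 0.0005
```

```bash
python3 - <<'E'
from h import *
w=env.read_camera("wrist")[:,:,::-1]
t=env.read_camera("top")[:,:,::-1][180:300,220:400]
cv2.imwrite("pics/s10.png",np.hstack([w[180:300,200:480],cv2.resize(t,None,fx=1,fy=1)]) if 0 else cv2.resize(np.hstack([cv2.resize(w[190:290,210:360],(450,300)),cv2.resize(t,(450,300))]),(800,267)))
for z_ang in(.67,.9,1.0,1.04):
    th=.5-z_ang
    for s in(175,):
        y=s*np.cos(th)-8*np.sin(th);z=150+s*np.sin(th)+8*np.cos(th)
        a=np.radians(-4.77);R=np.array([[np.cos(a),-np.sin(a)],[np.sin(a),np.cos(a)]])
        P=[np.r_[R@[x/1e3,y/1e3]+[.5037,-.0597],z/1e3] for x in(30,74)];print(z_ang,proj("wrist",P).round(1).tolist())
o=env.get_obs();print(o["tool_pos"],o["force"])
E
```

```text
0.67 [[215.2, 215.4], [324.2, 215.0]]
0.9 [[229.4, 211.3], [311.9, 211.1]]
1.0 [[233.6, 215.0], [308.3, 214.8]]
1.04 [[235.0, 217.1], [307.1, 216.9]]
[0.56797325 0.0668257  0.05996741] [-3.26242561 -1.34081214 19.43631924]
```

View pics/s10.png

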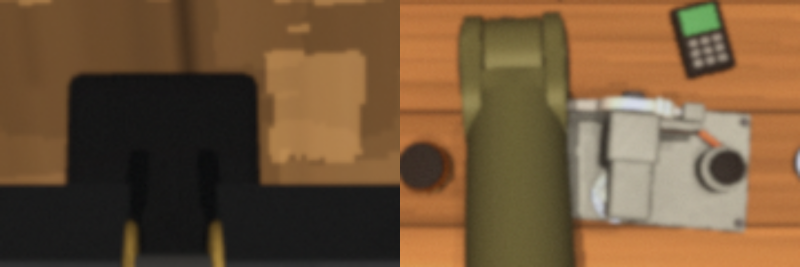

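The pad's outline in the wrist view (235–307 wide, top at row 218) matches 1.04 rad, and the force jumped, so this is the end stop. I'll ease back slightly into the third click and hold.

Call:
{"method": "send_rows", "body": {"plan": [[0, 0, 0, -2, 0, 0, 0], [0, 0, 0, -2, 0, 0, 0], [0, 0, 0, 0, 0, 0, 0], [0, 0, 0, 0, 0, 0, 0], [0, 0, 0, 0, 0, 0, 0], [0, 0, 0, 0, 0, 0, 0]]}}

```text
time_s: 17.3
tool_pos: [0.5678, 0.0677, 0.0623]
tool_rot: [179.8, -0.0, 85.2]
force: [0.8, 0.7, 8.8]
grip_width: 0.0001
```

```bash
python3 - <<'E'
from h import *
w=env.read_camera("wrist").max(2)
for u0 in(225,231,236,271):print(u0,w[238,u0:u0+5])
r=w[238];d=np.nonzero(r[215:330]<60)[0];print("pad u",215+d.min(),215+d.max());c=w[200:240,250];print("pad top v",200+np.nonzero(c<60)[0].min())
im=env.read_camera("side")
for q in("candle_jar","card_reader","plunger_top"):
    r=env.regions_of("side",q);print(q,r and (r[0]["rect"],r[0]["confidence"]))
im=env.read_camera("top")
for q in("candle_jar","card_reader","balm_tin"):
    r=env.regions_of("top",q);print(q,r and (r[0]["rect"],r[0]["confidence"]))
o=env.get_obs();print(o["tool_pos"],o["force"],o["time_s"])
E
```

```text
225 [113 113 114 114 114]
231 [112 113 113 106  78]
236 [41 23 21 22 22]
271 [21 23 22 22 22]
pad u 236 306
pad top v 217
candle_jar ([208.7, 198.2, 229.5, 225.9], 0.94)
card_reader ([303.8, 276.6, 347.3, 312.7], 0.92)
plunger_top ([256.9, 293.7, 272.1, 303.6], 0.71)
candle_jar ([217.3, 241.3, 245.7, 266.6], 0.69)
card_reader ([339.7, 180.0, 369.8, 216.7], 0.64)
balm_tin ([400.7, 246.4, 420.9, 263.4], 0.88)
[0.56775914 0.06766273 0.06231028] [0.89577219 0.99930607 8.76046024] 17.75
```

Held at about 1.02 rad with 9 N; the bystanders haven't moved and the plunger is up.

```bash
python3 -c "
from cell import env
print(env.sign_off())"
```

```text
the job is handed in; nothing more can be done
None
```

The press is primed and the job is handed in, with the arm still holding the lever down at the third click. The robot clock read about 17.8 s of the 48 s allowed.

- **Plunger:** I pushed it about 22 mm to its rigid stop, where the force jumped to 27 N. The side camera then showed it back up in its original place.
- **Lever:** I pushed the pad to the end stop. The force jumped to 18 N there, and the pad's outline in the wrist picture matched 1.04 rad. I then eased back about 2.4 mm and held. I estimate about 1.02 rad, held with about 9 N.
- **Bystanders:** The jar, card reader and tin are within about 3 pixels of where the first pictures showed them. The tin was only checked in the top view.

**Disagreement:** with the gripper shut, the fingertips touched things about 26 mm above the reported TCP height. My first push, planned from the reported heights, only just reached the button. I found contact by force and checked the rest against the pictures.

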